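Close the display-lamp supply box

TASK

The lamp supply box on the sorting table is ready to go back into service: lift the red lock-out tag off the hook inside the box and put it in the blue tray, then lift the white cover off the pins of its plywood cradle and set it down gently on the box's two pins so that it lies flat and fully home, orange end to orange end. Let go of everything and leave the crockery and other things on the table standing where they are.

Things in the scene. Friction and masses are not known exactly. Their poses are not given: they have to be found in the camera images.
- housing: grey lamp supply box, fixed, open on top, 150 x 110 x 80 mm (x, y, z), walls 6 mm; origin at the centre of its underside, rim at z = 80 mm. An orange band marks its -x end, outside and on the rim. In it small fuses stand at y below -25 mm, no higher than z = 39 mm; a hook with the tag is on its +y wall.
- box_pin (a point): foot of the first of the box's two upright brass pins, level with the rim, at x, y = (-60, +38) mm from the box's origin; the second stands at (+60, 0) mm. Each is 8 mm thick and 14 mm tall above the rim, with a tapered tip. Axes as the box's.
- hook (a point): middle of the straight part of the steel hook in the box, on the bar's axis, at x, y, z = (0, 28, 62) mm from the box's origin; axes as the box's. The bar, 7 mm thick, comes out of the +y wall level towards -y, ending 20 mm beyond this point, where the end turns up to 10.5 mm above the bar's axis. Inside, 55 mm are free beyond the end.
- tag_grip (a point): middle of the grip stem of the red lock-out tag, which hangs upright on the hook: a flat plate 8 mm thick (its y axis, along the hook), 120 mm tall (its z, up). The stem is 22 mm wide (x) and runs from 36 mm below to 20 mm above this point, standing about 51 mm proud of the box's rim. The tag's lower edge, 46 mm wide, is 100 mm below this point.
- tag_center (a point): the tag at half its height, 40 mm below tag_grip. A closed window 22 mm wide, 24 mm tall, from 6 to 30 mm below this point, lets the hook pass; its upper edge rests on the bar. To come off: rise 12 mm (over 7, under 17), move along the box's -y by 40 mm (at least 36), then straight up.
- tray: blue open tray, fixed to the table, 190 x 150 x 26 mm (x, y, z), walls 4 mm, floor about 4 mm; origin at the centre of its underside
- cradle: plywood parking block, fixed, 150 x 110 x 30 mm; origin at the centre of its underside. On its top stand two brass pins like the box's, at x, y = (-60, +38) and (+60, 0) mm, 14 mm tall. The cover lies on it at the start, pins through its holes, axes parallel.
- cover_grip (a point): in the handle fin of the loose white cover (plate 150 x 110 x 6 mm, about 0.25 kg), over its centre, 30 mm above its underside; z up. Black fin 70 mm long (x), 12 wide (y), its top 14 mm above here. Two 12 mm holes at x, y = (-60, +38) and (+60, 0) mm match the pins one way round only, orange patch (-x end) to orange band. Seated: axes as the box's, this point 110 mm above the box's underside.
- stack_red: bystander: stack of red dishes, 88 mm wide, 70 mm tall; origin under its centre
- stack_green: bystander: stack of green dishes, 88 mm wide, 59 mm tall; origin under its centre
- stack_orange: bystander: stack of orange dishes, 80 mm wide, 103 mm tall; origin under its centre
- jar: bystander: white glaze bottle, 68 mm wide, 165 mm tall; origin under its centre
- cup: bystander: blue cup, 72 mm wide, 85 mm tall; origin under its centre
- dish: bystander: two small blue and white dishes, 68 mm wide, 26 mm tall; origin under their centre
- saucer: bystander: green saucer, 72 mm wide, 15 mm tall; origin under its centre
- carton: bystander: cardboard carton 58 x 44 x 36 mm; origin under its centre
There are look-alikes about, which are no part of the job. Of the things shaped like the part that bears tag_grip, the red one is meant.

How it is judged:
By the outcome, as a careful person would: the job done as asked, in the order asked, and still so for the second after the job is handed in, with the robot touching nothing.
It also fails if it takes over 72 s, if anything falls off the work surface, if the arm or the gripper's body presses on something with over 40 N, if the wrist force passes 120 N, or if a joint passes its speed limit or range.

ROBOT

A 7-joint arm with a two-finger parallel gripper is mounted at the origin on the work surface. World frame = base frame: x ahead of the robot, y to its left, z up, the work surface at z = 0. Lengths are in m, angles in rad, forces in N, time in s.
With the tool pointing down it reaches from about 0.425 to 0.925 m from the base axis. Payload 6.8 kg.
Tool frame: the origin (TCP) lies on the centre line of the jaws, within the pads' length; the fingertips stand 11 mm ahead of it and the grasp point (between the pads) lies 8 mm behind it; z points along the fingers, y is the direction in which the jaws open and shut (so a half turn about z gives the same grasp; the last joint's range is limited). The gripper opens to 85 mm and grips with 20 to 120 N. Pads are 22 mm wide; open, the fingers measure 114 mm over their backs; the gripper's body (76 mm by 85 mm) begins 54 mm behind the grasp point. The pads swing forward as they close: fully open they stand 13 mm farther back than shut.
Start: joints at [1.156, 0.477, 0.022, 1.555, -0.011, 1.109, -0.083], TCP at [0.204, -0.643, 0.242] pointing down, gripper open.
Joint ranges: [-2.96, 2.96], [-0.34, 2.1], [-1.41, 1.46], [0.24, 2.44], [-1.37, 4.51], [0.17, 1.92], [-2.96, 2.96]. Speed limits (rad/s): [2.39, 2.39, 3.14, 3.14, 3.14, 3.14, 3.14].

INTERFACE

Orientations are given as a rotation vector (axis times angle).
In Python, from bench import r gives the robot as it stands.
- The arm moves only by the tool send_rows, never from a script. Its argument "deltas" is a list of rows, each a list of 7 numbers: the opening, from 0 (shut) to 1 (fully open), then the shift along the tool's x, y, z as a fraction of full scale, then the turn, a rotation vector about the tool's x, y, z as a fraction of full scale. In form: [[hand, x, y, z, ax, ay, az], ...]. A call has 1 to 20 rows; each row is the pose to reach, as a shift and turn from the pose commanded when the call began, along the tool's axes at that moment, turning the shorter way round; what a row does not reach only later rows make up. Full scale, the value 1, is 150 mm for a shift and 180 degrees for a turn. A row lasts 1/12 s, in which the tool goes at most 41.7 mm and 7.16 degrees, less where a joint would pass 70% of its speed; a pose out of reach is approached as far as the arm can. A call with a number of a shift or a turn outside -1 to 1 is refused whole. A call with a gripper value outside its range is refused whole. The fingers move at their own pace and stop on an object; "squeeze" is the grip in N (left out, the last holds). Time passes only in rows, so rows that repeat a pose let the fingers close. It gives the time, the measured TCP pose, the force and the opening at its end, in the units of the state.
- r.get_obs(): the state, without advancing time (a new reading comes with each control period).
- r.grab_frame(name): name is "side" or "top"; returns a dict with "pixels" (420x560x3 uint8, red, green, blue), "camera_matrix" (3x3 intrinsics, pixels), "rvec" (rotation vector, rad) and "tvec" (3), from world to camera coordinates, as OpenCV has them. Camera axes: x right, y down, z forward; pixel columns grow to the right and rows downward; lengths in m; the calibration is good to about 2 mm. A picture is of the moment at which its call begins. There is no depth.
- r.hand_in(): hands the job in, once; it reports no verdict.
The state is a dict: "clock": time; "joints": joint angles; "qvel": joint speeds; "tau": joint torques, N m; "tcp_pos": TCP position; "orientation": TCP orientation; "contact_force": force on the tool from outside, world axes, zero at the start; "moment": the same for the moment, N m; "grip_width": finger opening in m.
Only numpy, scipy, OpenCV 4.12 (cv2) and the standard library are available. Lean on these libraries where they do the work, as an engineer would, in place of code of your own. Each camera call takes 0.05 s, during which the arm holds its last target. There are 200 camera calls.

## Working session

There is one attempt and no reset: what is moved stays moved. The work goes in short steps, Python scripts to look and compute and a tool call to move; the robot and the scene stay as the last step left them, time stands still between calls to the robot, and variables do not carry over. Pictures are saved under pics/ and viewed, about 8 in all and at most 12, crops included, and the job is handed in when it is done.

Besides the shell and the picture viewer there is one more tool, called after "Call:" as a command line: name --pt "numbers of a row" for each row, then --argument value for the rest. send_rows: Moves the arm, as the interface text tells. Shift numbers are shares of 150 mm and turn numbers shares of 180 degrees, none past 1 either way. Its arguments: {"type":"object","properties":{"deltas":{"type":"array","items":{"type":"array","items":{"type":"number"}}},"squeeze":{"type":"number"}},"required":["deltas"]}

```bash
mkdir -p pics; ls; cat > h.py <<'E'
import cv2,numpy as np
from scipy.spatial.transform import Rotation as R
from bench import r
def grab(n,f):
    g=r.grab_frame(n); cv2.imwrite(f'pics/{f}.png',cv2.cvtColor(g['pixels'],cv2.COLOR_RGB2BGR)); np.savez(f'pics/{f}.npz',**g); return g
def load(f): return dict(np.load(f'pics/{f}.npz'))
def ray(g,uv):
    M=R.from_rotvec(np.ravel(g['rvec'])).as_matrix(); c=-M.T@np.ravel(g['tvec'])
    d=M.T@np.linalg.inv(g['camera_matrix'])@np.array([uv[0],uv[1],1.]); return c,d
def plane(g,uv,z):
    c,d=ray(g,uv); return c+d*(z-c[2])/d[2]
def proj(g,P):
    return cv2.projectPoints(np.array(P,float).reshape(-1,3),g['rvec'],g['tvec'],g['camera_matrix'],None)[0].reshape(-1,2)
def tri(g1,u1,g2,u2):
    c1,d1=ray(g1,u1);c2,d2=ray(g2,u2);d1/=np.linalg.norm(d1);d2/=np.linalg.norm(d2)
    s=np.linalg.lstsq(np.c_[d1,-d2],c2-c1,rcond=None)[0];a=c1+s[0]*d1;b=c2+s[1]*d2;return (a+b)/2,np.linalg.norm(a-b)
E
python3 - <<'E'
from h import *
for n in('top','side'):
    g=grab(n,n+'0'); c,d=ray(g,(280,210)); print(n,c,d,g['camera_matrix'][0,0])
a=cv2.imread('pics/top0.png');b=cv2.imread('pics/side0.png')
o=r.get_obs();print(o['tcp_pos'],R.from_rotvec(o['orientation']).as_matrix().round(3),o['clock'],o['grip_width'])
E
```

```text
pics
top [ 0.30697474 -0.02517964  1.34841576] [ 0.19411662 -0.00361426 -0.9811378 ] 536.6154112700639
side [ 0.33101067 -1.17190087  1.14761562] [ 0.14210988  0.73429903 -0.66379031] 511.25822536279196
[ 0.20370106 -0.64301514  0.2414382 ] [[ 0.953  0.302 -0.001]
 [ 0.302 -0.953  0.001]
 [-0.    -0.002 -1.   ]] 0.1 0.08534456750073624
```

View pics/top0.png

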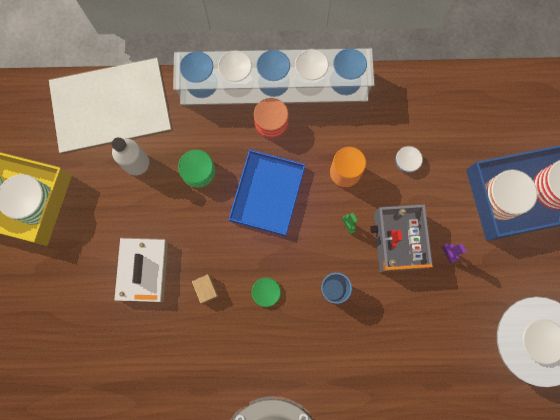

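View pics/side0.png

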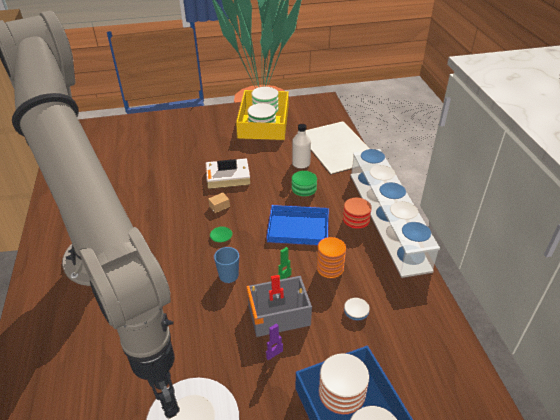

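Top view: box at about (404,238), with its orange end at the bottom (towards the robot). The cover is on its cradle at (141,270), orange patch at (146,297), and the tray at (267,194). There are three tag-shaped things: green (350,222), red (395,237) in the box, and purple (455,252). The red one hanging in the box fits the description. I'll confirm it in an enlarged crop.

```bash
python3 - <<'E'
import cv2,numpy as np
a=cv2.imread('pics/top0.png');b=cv2.imread('pics/side0.png')
f=lambda i,x,y:cv2.resize(i[y:y+75,x:x+100],None,fx=4,fy=4,interpolation=cv2.INTER_CUBIC)
cv2.imwrite('pics/crop.png',np.vstack([np.hstack([f(a,355,200),f(a,95,233)]),np.hstack([f(b,235,265),f(b,180,145)])]))
E
```

```text
(no output)
```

View pics/crop.png

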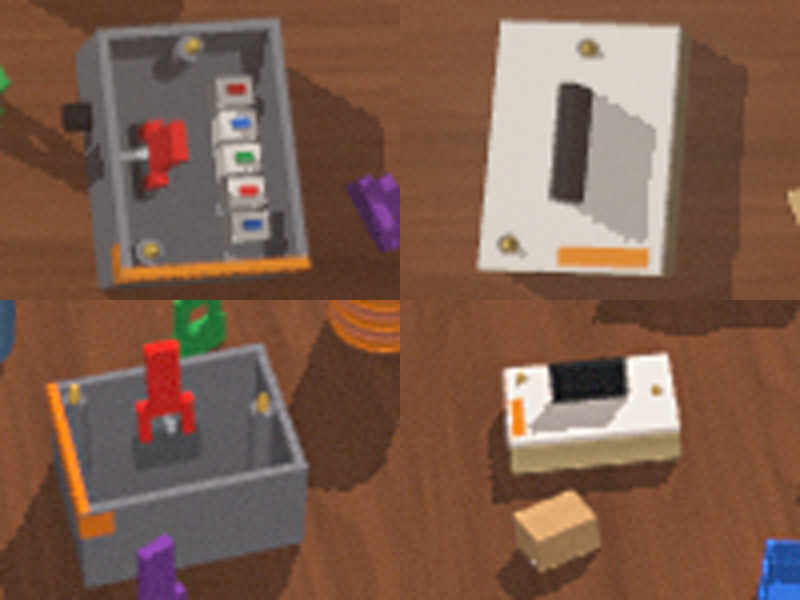

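The crop confirms it: the red tag hangs on the hook and its stem stands above the rim. Purple and green stand outside the box. Next I'll measure rim corners, cover corners and pins.

```bash
cat >> h.py <<'E'
def fit2(model,meas):
    m=np.array(model,float);q=np.array(meas)[:,:2];mc,qc=m.mean(0),q.mean(0)
    H=(m-mc).T@(q-qc);th=np.arctan2(H[0,1]-H[1,0],H[0,0]+H[1,1])
    c,s=np.cos(th),np.sin(th);Rm=np.array([[c,-s],[s,c]]);t=qc-Rm@mc
    return t,th,(np.linalg.norm(m@Rm.T+t-q,axis=1)*1e3).round(1)
E
python3 - <<'E'
from h import *
T,S=load('top0'),load('side0')
def cv(p,ox,oy,px,py): return ((p[0]-px+.5)/4-.5+ox,(p[1]-py+.5)/4-.5+oy)
tb=lambda p:cv(p,355,200,0,0); tc=lambda p:cv(p,95,233,400,0); sb=lambda p:cv(p,235,265,0,300); sc=lambda p:cv(p,180,145,400,300)
C=[(.075,.055),(.075,-.055),(-.075,-.055),(-.075,.055)]
P=[(-.06,.038),(.06,0)]
def rep(n,g,f,pts,mod,z):
    q=[plane(g,f(p),zz) for p,zz in zip(pts,z)]; t,th,e=fit2(mod,q); print(n,t.round(4),np.degrees(th).round(2),e)
rep('box top corners',T,tb,[(97,31),(278,20),(310,268),(117,283)],C,[.08]*4)
rep('box side corners',S,sb,[(265,346),(306,465),(82,516),(48,384)],C,[.08]*4)
rep('box top pins',T,tb,[(151,249),(191,45)],P,[.092]*2)
rep('box side pins',S,sb,[(74,386),(263,395)],P,[.092]*2)
rep('cov top corners',T,tc,[(500,21),(682,26),(664,275),(478,269)],C,[.036]*4)
rep('cov side corners',S,sc,[(668,355),(680,430),(512,446),(504,369)],C,[.036]*4)
rep('cov top pins',T,tc,[(508,243),(588,47)],P,[.042]*2)
rep('cov side pins',S,sc,[(521,379),(656,390)],P,[.041]*2)
for n,a,b in[('pin1',(151,249),(74,388)),('pin2',(191,45),(263,397))]: print(n,tri(T,tb(a),S,sb(b)))
for n,a,b in[('cp1',(508,243),(521,379)),('cp2',(588,47),(656,390))]: print(n,tri(T,tc(a),S,sc(b)))
# fin top & tag top
print('fin',[plane(T,tc(p),.050).round(4) for p in[(563,84),(591,88),(579,204),(550,198)]])
print('fin side',[plane(S,sc(p),.050).round(4) for p in[(550,366),(626,360)]])
# tag mask
for g,n in((T,'T'),(S,'S')):
    h=cv2.cvtColor(g['pixels'],cv2.COLOR_RGB2HSV);m=((h[...,0]<6)|(h[...,0]>174))&(h[...,1]>190)&(h[...,2]>110)
    x0,y0,x1,y1=(380,215,408,255) if n=='T' else(260,265,290,312)
    ys,xs=np.nonzero(m[y0:y1,x0:x1]);print(n,xs.min()+x0,xs.max()+x0,ys.min()+y0,ys.max()+y0)
    for v in range(ys.min(),ys.max()+1):
        q=xs[ys==v]; print(v+y0,q.min()+x0,q.max()+x0,end='; ') if len(q) else 0
    print()
# tray: blue rim bbox
h=cv2.cvtColor(T['pixels'],cv2.COLOR_RGB2HSV);m=((abs(h[...,0].astype(int)-112)<8)&(h[...,1]>180)).astype(np.uint8)
m[:, :220]=0;m[:,312:]=0;m[:140]=0;m[245:]=0
c=max(cv2.findContours(m,0,2)[0],key=cv2.contourArea);rc=cv2.minAreaRect(c);print('tray',rc,[plane(T,p,.026).round(3) for p in cv2.boxPoints(rc)],plane(T,rc[0],.02))
E
```

```text
box top corners [ 0.4865 -0.3256] 2.21 [0.6 0.4 1.9 2.8]
box side corners [ 0.4882 -0.3261] 2.32 [2.7 3.  1.  0.7]
box top pins [ 0.4879 -0.3247] 2.85 [0.5 0.5]
box side pins [ 0.488  -0.3245] 2.23 [0. 0.]
cov top corners [0.4269 0.3142] -2.74 [1.4 1.1 1.3 1. ]
cov side corners [0.4273 0.313 ] -3.1 [1.5 2.5 2.9 3.4]
cov top pins [0.4271 0.3135] -2.99 [0.2 0.2]
cov side pins [0.4262 0.3097] -2.11 [0.5 0.5]
pin1 (array([ 0.42648741, -0.28995592,  0.09126441]), np.float64(0.00022401255843325786))
pin2 (array([ 0.54792787, -0.32208694,  0.08977339]), np.float64(0.000336434282238733))
cp1 (array([0.36892658, 0.35616924, 0.03631081]), np.float64(0.0013906381297941472))
cp2 (array([0.48665419, 0.31144635, 0.03822145]), np.float64(0.001254139229305231))
fin [array([0.4634, 0.3228, 0.05  ]), array([0.4606, 0.3058, 0.05  ]), array([0.3911, 0.3106, 0.05  ]), array([0.3951, 0.3281, 0.05  ])]
fin side [array([0.3955, 0.3516, 0.05  ]), array([0.4642, 0.3463, 0.05  ])]
T 391 401 231 246
231 391 400; 232 391 400; 233 391 400; 234 392 400; 235 392 400; 236 393 400; 237 393 400; 238 393 400; 239 393 401; 240 394 397; 241 393 396; 242 393 395; 243 393 395; 244 392 396; 245 392 396; 246 392 392; 
S 269 282 275 299
275 274 278; 276 271 279; 277 271 278; 278 271 279; 279 271 278; 280 272 278; 281 272 278; 282 272 278; 283 272 278; 284 272 279; 285 272 278; 286 272 279; 287 272 279; 288 272 282; 289 273 282; 290 271 282; 291 269 282; 292 269 282; 293 270 282; 294 270 282; 295 270 282; 296 270 282; 297 270 282; 298 270 272; 299 270 272; 
tray ((271.31219482421875, 196.009765625), (48.49752426147461, 63.80733108520508), 20.2248592376709) [array([0.552, 0.077, 0.026]), array([0.706, 0.019, 0.026]), array([ 0.66 , -0.096,  0.026]), array([ 0.507, -0.036,  0.026])] [ 0.60643473 -0.0087863   0.02      ]
```

```bash
python3 - <<'E'
from h import *
T,S=load('top0'),load('side0')
print('tag top tri',tri(T,(399,235.3),S,(275,276)), plane(T,(399,235.3),.1315),plane(S,(275,276),.1315))
bo=np.array([.4877,-.3252]);th=np.radians(2.35);Rb=np.array([[np.cos(th),-np.sin(th)],[np.sin(th),np.cos(th)]])
for g,p in((T,(399,235.3)),(S,(275,276))): print('tag in box xy',Rb.T@(plane(g,p,.1315)[:2]-bo))
print('hook w',bo+Rb@[0,.028])
q=[plane(T,p,.026) for p in[(306,168),(285,236),(230,220),(251,152)]]
print('tray',np.round(q,3),[np.linalg.norm(q[i]-q[i-1]).round(3) for i in range(4)],np.mean(q,0))
fc=[plane(T,((x-400+.5)/4-.5+95,(y+.5)/4-.5+233),.074) for x,y in[(563,84),(591,88),(579,204),(550,198)]];print('fin',np.mean(fc,0),np.round(fc,4))
tg=np.array([*(bo+Rb@[0,.028]),.30]);o=r.get_obs();M=R.from_rotvec(o['orientation']).as_matrix()
print('toolshift/150',M.T@(tg-o['tcp_pos'])/.15)
Mt=np.array([[Rb[0,0],Rb[0,1]*-1,0],[Rb[1,0],-Rb[1,1],0],[0,0,-1]])
Mt=np.c_[[*Rb[:,0],0],[*-Rb[:,1],0],[0,0,-1]]
print('turn/180',R.from_matrix(M.T@Mt).as_rotvec()/np.pi)
E
```

```text
tag top tri (array([ 0.48366905, -0.30048208,  0.13206691]), np.float64(0.0013294821954242316)) [ 0.48307943 -0.30058484  0.1315    ] [ 0.4844269  -0.29991697  0.1315    ]
tag in box xy [-0.00360737  0.02478391]
tag in box xy [-0.00223365  0.02539598]
hook w [ 0.4865519  -0.29722355]
tray [[ 0.677 -0.099  0.026]
 [ 0.502 -0.041  0.026]
 [ 0.546  0.096  0.026]
 [ 0.722  0.041  0.026]] [np.float64(0.147), np.float64(0.183), np.float64(0.143), np.float64(0.185)] [ 0.6117419  -0.00073497  0.026     ]
fin [0.42533903 0.31052583 0.074     ] [[0.4605 0.3164 0.074 ]
 [0.4578 0.2997 0.074 ]
 [0.3896 0.3044 0.074 ]
 [0.3934 0.3216 0.074 ]]
toolshift/150 [ 2.49389534 -1.6285927  -0.38814495]
turn/180 [-0.00049992  0.00011007  0.08462362]
```

Call:
send_rows --pt "1 0.2 -0.13 -0.13 0 0 0" --pt "1 0.4 -0.26 -0.13 0 0 0" --pt "1 0.6 -0.4 -0.13 0 0 0" --pt "1 0.82 -0.54 -0.13 0 0 0" --pt "1 0.82 -0.54 -0.13 0 0 0"

```text
clock: 0.52
tcp_pos: [0.304, -0.522, 0.2616]
orientation: [-3.098, -0.497, -0.006]
contact_force: [1.2, 0.3, 0.5]
grip_width: 0.0853
```

Call:
send_rows --pt "1 0.2 -0.13 -0.13 0 0 0" --pt "1 0.4 -0.26 -0.13 0 0 0" --pt "1 0.6 -0.4 -0.13 0 0 0" --pt "1 0.82 -0.54 -0.13 0 0 0" --pt "1 0.82 -0.54 -0.13 0 0 0"

```text
clock: 0.93
tcp_pos: [0.3958, -0.4072, 0.2813]
orientation: [-3.099, -0.498, -0.005]
contact_force: [1.6, 0.8, -0.2]
grip_width: 0.0856
```

Call:
send_rows --pt "0.7 0.2 -0.13 -0.13 0 0 0.03" --pt "0.6 0.4 -0.26 -0.13 0 0 0.06" --pt "0.6 0.6 -0.4 -0.13 0 0 0.0846" --pt "0.6 0.82 -0.54 -0.13 0 0 0.0846" --pt "0.6 0.82 -0.54 -0.13 0 0 0.0846" --pt "0.6 0.82 -0.54 -0.13 0 0 0.0846"

```text
clock: 1.43
tcp_pos: [0.4838, -0.2978, 0.3004]
orientation: [-3.14, -0.074, 0.0]
contact_force: [-1.3, -0.9, -0.2]
grip_width: 0.0515
```

```bash
cat >> h.py <<'E'
def need(tg,yawdeg,tilt=0):
    o=r.get_obs();M=R.from_rotvec(o['orientation']).as_matrix()
    Mt=(R.from_euler('z',yawdeg,degrees=True)*R.from_euler('x',180,degrees=True)*R.from_euler('y',tilt,degrees=True)).as_matrix()
    print('t',o['clock'],'tcp',o['tcp_pos'].round(4) if hasattr(o['tcp_pos'],'round') else o['tcp_pos'],'F',np.round(o['contact_force'],1),'w',o['grip_width'])
    print('shift',(M.T@(np.array(tg)-o['tcp_pos'])/.15).round(4),'turn',(R.from_matrix(M.T@Mt).as_rotvec()/np.pi).round(4))
E
python3 - <<'E'
from h import *
need([.484,-.3003,.106],2.35)
E
```

```text
t 1.4333 tcp [ 0.4838 -0.2978  0.3004] F [-1.3 -0.9 -0.2] w 0.05146506123608391
shift [7.000e-04 1.790e-02 1.296e+00] turn [-0.0003  0.      0.0019]
```

Call:
send_rows --pt "0.6 0.001 0.017 0.25 0 0 0.002" --pt "0.6 0.001 0.017 0.5 0 0 0.002" --pt "0.6 0.001 0.017 0.7 0 0 0.002" --pt "0.6 0.001 0.017 0.85 0 0 0.002" --pt "0.6 0.001 0.017 0.9 0 0 0.002" --pt "0.6 0.001 0.017 0.9 0 0 0.002"

```text
clock: 1.93
tcp_pos: [0.4804, -0.3035, 0.1637]
orientation: [-3.139, -0.052, 0.007]
contact_force: [0.3, 0.6, 0.1]
grip_width: 0.0513
```

Call:
send_rows --pt "0.6 0 0 0.12 0 0 0" --pt "0.6 0 0 0.25 0 0 0" --pt "0.6 0 0 0.35 0 0 0" --pt "0.6 0 0 0.396 0 0 0" --pt "0.6 0 0 0.396 0 0 0"

```text
clock: 2.35
tcp_pos: [0.4822, -0.3035, 0.1064]
orientation: [-3.141, -0.053, 0.001]
contact_force: [-0.1, 0.0, -0.4]
grip_width: 0.0508
```

```bash
python3 - <<'E'
from h import *
g=grab('side','s1');g2=grab('top','t1')
f=lambda i,x,y:cv2.resize(i[y:y+100,x:x+100],None,fx=4,fy=4,interpolation=cv2.INTER_CUBIC)
cv2.imwrite('pics/c1.png',np.hstack([f(cv2.imread('pics/s1.png'),230,225),f(cv2.imread('pics/t1.png'),350,190)]))
need([.484,-.3003,.106],2.35)
print(proj(g,[[.484,-.3003,.1315]]),proj(g2,[[.484,-.3003,.1315]]))
E
```

```text
t 2.45 tcp [ 0.4832 -0.3037  0.1078] F [0.8 0.5 0.3] w 0.051716569667193645
shift [ 0.006  -0.0227  0.0118] turn [ 0.0003 -0.0005 -0.0021]
[[274.86753262 276.13459482]] [[398.84834057 234.90385569]]
```

View pics/c1.png

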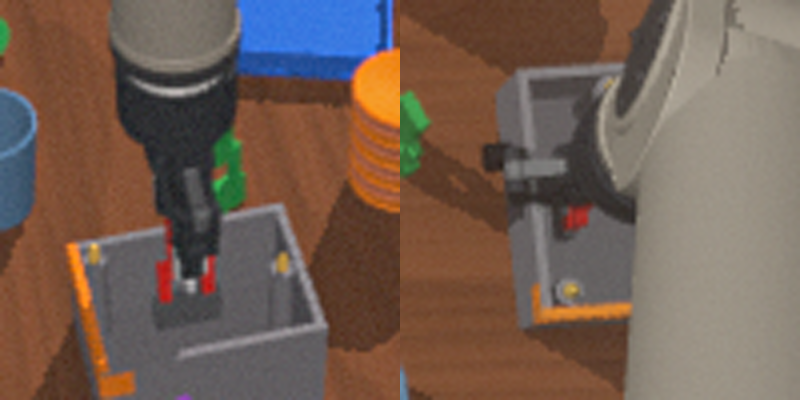

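The crops show the jaw straddling the red stem (side view about (190,240) in the crop), red visible on either side. I'll centre and close.

Call:
send_rows --pt "0.6 0.006 -0.022 0 0 0 0" --pt "0.3 0.006 -0.022 0 0 0 0" --pt "0 0.006 -0.022 0 0 0 0" --pt "0 0.006 -0.022 0 0 0 0" --pt "0 0.006 -0.022 0 0 0 0" --pt "0 0.006 -0.022 0 0 0 0" --pt "0 0.006 -0.022 0 0 0 0" --pt "0 0.006 -0.022 0 0 0 0" --squeeze 40

```text
clock: 3.12
tcp_pos: [0.4834, -0.2998, 0.1067]
orientation: [3.141, 0.054, 0.001]
contact_force: [-0.9, -0.1, 4.4]
grip_width: 0.0073
```

Call:
send_rows --pt "0 0 0 -0.03 0 0 0" --pt "0 0 0 -0.06 0 0 0" --pt "0 0 0 -0.08 0 0 0" --pt "0 0 0 -0.08 0 0 0" --pt "0 0 0 -0.08 0 0 0"

```text
clock: 3.53
tcp_pos: [0.4834, -0.2997, 0.1186]
orientation: [3.141, 0.055, 0.001]
contact_force: [-0.1, -0.1, -0.9]
grip_width: 0.0075
```

```bash
python3 - <<'E'
from h import *
g=grab('side','s2');need([.484,-.34,.118],2.35)
S=load('s1')
for G in(S,g):
    h=cv2.cvtColor(G['pixels'],cv2.COLOR_RGB2HSV);m=((h[...,0]<6)|(h[...,0]>174))&(h[...,1]>190)&(h[...,2]>110)
    ys,xs=np.nonzero(m[265:315,255:295]);print(xs.min()+255,xs.max()+255,ys.max()+265)
E
```

```text
t 3.5833 tcp [ 0.4833 -0.2996  0.1184] F [-0.1 -0.9 -1.4] w 0.007481908654651546
shift [-0.0044  0.2694  0.0027] turn [ 0.    -0.    -0.002]
269 282 299
269 282 296
```

Call:
send_rows --pt "0 0 0.06 0 0 0 0" --pt "0 0 0.12 0 0 0 0" --pt "0 0 0.18 0 0 0 0" --pt "0 0 0.24 0 0 0 0" --pt "0 0 0.267 0 0 0 0" --pt "0 0 0.267 0 0 0 0" --pt "0 0 0.267 0 0 0 0"

```text
clock: 4.17
tcp_pos: [0.4845, -0.34, 0.1182]
orientation: [-3.141, -0.053, 0.0]
contact_force: [0.7, -0.5, -1.4]
grip_width: 0.0074
```

```bash
python3 - <<'E'
from h import *
need([.484,-.34,.118],2.35)
E
```

```text
t 4.1667 tcp [ 0.4845 -0.34    0.1182] F [ 0.7 -0.5 -1.4] w 0.007426184677557544
shift [-0.0034  0.0001  0.0016] turn [-0.0001  0.0001 -0.0023]
```

Call:
send_rows --pt "0 0 0 -0.06 0 0 0" --pt "0 0 0 -0.12 0 0 0" --pt "0 0 0 -0.2 0 0 0" --pt "0 0 0 -0.2 0 0 0"

```text
clock: 4.5
tcp_pos: [0.4865, -0.3402, 0.1518]
orientation: [3.139, 0.055, 0.007]
contact_force: [0.3, -0.0, -0.8]
grip_width: 0.0072
```

```bash
python3 - <<'E'
from h import *
need([.484,-.34,.26],2.35)
# tray target: foot at +45mm along tray x; tool yaw -18, tilt
a=np.radians(-18);u=np.array([np.cos(a),np.sin(a)]);c=np.array([.612,-.001]);print('foot',c+.045*u)
# lean 42: foot outward; grip at foot -100*sin42 ,z 100cos42
t=np.radians(40); print('grip', c+.04*u-.1*np.sin(t)*u, .1*np.cos(t)+.023*np.sin(t)+.008)
for s in(40,-40):
  Mt=(R.from_euler('z',-18,degrees=True)*R.from_euler('x',180,degrees=True)*R.from_euler('y',s,degrees=True)).as_matrix();print(s,'tool z',Mt[:,2],'x',Mt[:,0])
E
```

```text
t 4.5 tcp [ 0.4865 -0.3402  0.1518] F [ 0.3 -0.  -0.8] w 0.007179393774299855
shift [-1.330e-02 -3.000e-04 -7.212e-01] turn [ 0.0008 -0.0014 -0.0019]
foot [ 0.65479754 -0.01490576]
grip [0.58890953 0.00650255] 0.09938855933468821
40 tool z [ 0.61132734 -0.1986323  -0.76604444] x [ 0.72855156 -0.23672075  0.64278761]
-40 tool z [-0.61132734  0.1986323  -0.76604444] x [ 0.72855156 -0.23672075 -0.64278761]
```

Call:
send_rows --pt "0 0 0 -0.2 0 0 0" --pt "0 0 0 -0.4 0 0 0" --pt "0 0 0 -0.6 0 0 0" --pt "0 0 0 -0.75 0 0 0" --pt "0 0 0 -0.75 0 0 0"

```text
clock: 4.92
tcp_pos: [0.4873, -0.3409, 0.2672]
orientation: [3.136, 0.055, 0.014]
contact_force: [0.4, -0.1, -0.1]
grip_width: 0.0075
```

Call:
send_rows --pt "0 0.04 -0.18 0 0 0 0" --pt "0 0.1 -0.38 0 0 0 0" --pt "0 0.15 -0.58 0 0 0 0" --pt "0 0.2 -0.77 0 0 0 0" --pt "0 0.2 -0.77 0 0 0 0"

```text
clock: 5.33
tcp_pos: [0.5125, -0.2155, 0.261]
orientation: [-3.137, -0.069, -0.002]
contact_force: [0.0, 1.0, -1.0]
grip_width: 0.0076
```

Call:
send_rows --pt "0 0.04 -0.18 0 0 0 0" --pt "0 0.1 -0.38 0 0 0 0" --pt "0 0.15 -0.58 0 0 0 0" --pt "0 0.2 -0.77 0 0 0 0" --pt "0 0.2 -0.77 0 0 0 0"

```text
clock: 5.75
tcp_pos: [0.5379, -0.0991, 0.2611]
orientation: [-3.137, -0.069, -0.002]
contact_force: [0.8, 0.8, -0.0]
grip_width: 0.0076
```

Call:
send_rows --pt "0 0.06 -0.18 0 0 0 0.03" --pt "0 0.12 -0.38 0 0 0 0.06" --pt "0 0.18 -0.58 0 0 0 0.09" --pt "0 0.2 -0.77 0 0 0 0.11" --pt "0 0.2 -0.77 0 0 0 0.11" --pt "0 0.2 -0.77 0 0 0 0.11"

```text
clock: 6.25
tcp_pos: [0.5624, 0.0119, 0.2607]
orientation: [-3.105, 0.479, 0.0]
contact_force: [-0.5, -0.3, -0.7]
grip_width: 0.0075
```

```bash
python3 - <<'E'
from h import *
need([.589,.0065,.20],-18,40)
grab('side','s3');grab('top','t3')
f=lambda i,x,y:cv2.resize(i[y:y+150,x:x+150],None,fx=2.6,fy=2.6,interpolation=cv2.INTER_CUBIC)
cv2.imwrite('pics/c3.png',np.hstack([f(cv2.imread('pics/s3.png'),220,125),f(cv2.imread('pics/t3.png'),190,110)]))
E
```

```text
t 6.25 tcp [0.5624 0.0119 0.2607] F [-0.5 -0.3 -0.7] w 0.007515416551331519
shift [ 0.1799 -0.019   0.4048] turn [-0.001   0.2223  0.0025]
```

View pics/c3.png

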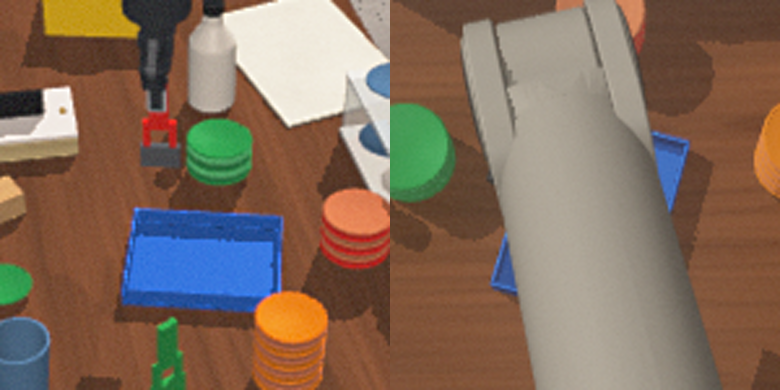

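Call:
send_rows --pt "0 0.03 0 0 0 0.035 0" --pt "0 0.06 0 0 0 0.07 0" --pt "0 0.1 0 0 0 0.105 0" --pt "0 0.15 -0.02 0 0 0.14 0" --pt "0 0.2 -0.02 0 0 0.175 0" --pt "0 0.2 -0.02 0.1 0 0.21 0" --pt "0 0.2 -0.02 0.2 0 0.222 0" --pt "0 0.2 -0.02 0.3 0 0.222 0" --pt "0 0.2 -0.02 0.4 0 0.222 0" --pt "0 0.2 -0.02 0.4 0 0.222 0" --pt "0 0.2 -0.02 0.4 0 0.222 0"

```text
clock: 7.27
tcp_pos: [0.5963, -0.0019, 0.2102]
orientation: [2.843, -0.458, 0.931]
contact_force: [1.1, -0.3, -2.1]
grip_width: 0.0075
```

```bash
python3 - <<'E'
from h import *
print(r.get_obs()['joints'])
need([.592,.0055,.100],-18,40)
E
```

```text
[-0.93760188  0.23909397  0.74496265  2.25613064  0.82383812  0.24564203
 -2.90060713]
t 7.2667 tcp [ 0.5963 -0.0019  0.2102] F [ 1.1 -0.3 -2.1] w 0.007534481434127947
shift [-0.47   -0.0491  0.5651] turn [0.0059 0.0199 0.0005]
```

```bash
python3 - <<'E'
from h import *
need([.6096,0,.104],-15,30)
E
```

```text
t 7.2667 tcp [ 0.5963 -0.0019  0.2102] F [ 1.1 -0.3 -2.1] w 0.007534481434127947
shift [-0.3553 -0.0513  0.6166] turn [ 0.0151 -0.0355 -0.014 ]
```

Call:
send_rows --pt "0 -0.05 -0.01 0.1 0.005 -0.02 -0.007" --pt "0 -0.1 -0.02 0.2 0.01 -0.0355 -0.014" --pt "0 -0.17 -0.03 0.3 0.015 -0.0355 -0.014" --pt "0 -0.23 -0.04 0.4 0.015 -0.0355 -0.014" --pt "0 -0.29 -0.05 0.5 0.015 -0.0355 -0.014" --pt "0 -0.31 -0.05 0.54 0.015 -0.0355 -0.014" --pt "0 -0.31 -0.05 0.54 0.015 -0.0355 -0.014" --pt "0 -0.31 -0.05 0.54 0.015 -0.0355 -0.014"

```text
clock: 7.93
tcp_pos: [0.6096, 0.0012, 0.1199]
orientation: [2.948, -0.393, 0.78]
contact_force: [-1.2, 0.9, -0.2]
grip_width: 0.0071
```

```bash
python3 - <<'E'
from h import *
print(r.get_obs()['joints'])
need([.6096,0,.104],-15,30)
grab('side','s4')
i=cv2.imread('pics/s4.png')[130:270,200:350];cv2.imwrite('pics/c4.png',cv2.resize(i,None,fx=4,fy=4,interpolation=cv2.INTER_CUBIC))
E
```

```text
[-0.44570817  0.38605221  0.2625046   2.20418906  0.93663347  0.16986554
 -2.95830757]
t 7.9333 tcp [0.6096 0.0012 0.1199] F [-1.2  0.9 -0.2] w 0.0071499900673508724
shift [-0.0508  0.0075  0.0934] turn [ 0.0004  0.0021 -0.001 ]
```

View pics/c4.png

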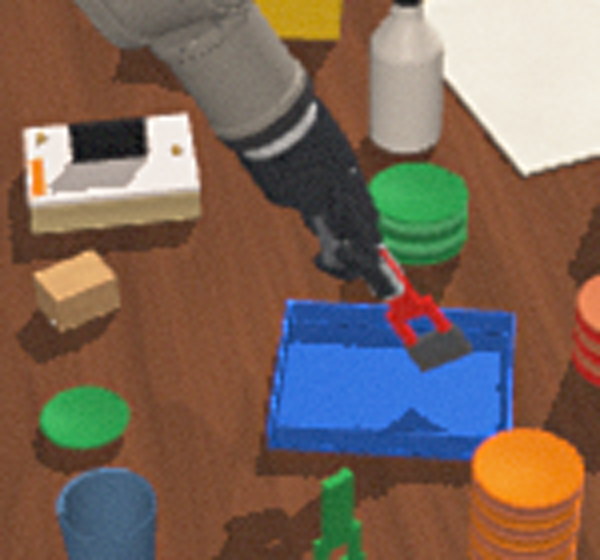

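The tag hangs over the tray, but two joints sit at their range ends. I'll back off and lean the tag the other way, with the foot towards the robot.

```bash
python3 - <<'E'
from h import *
need([.62,-.004,.2],-8,0)
E
```

```text
t 7.9833 tcp [0.6099 0.0015 0.1205] F [ 0.1 -0.5 -1. ] w 0.007216958173522335
shift [ 0.3275  0.0169 -0.4233] turn [ 0.01   -0.1647 -0.0393]
```

Call:
send_rows --pt "0 0.07 0 -0.1 0 -0.03 -0.01" --pt "0 0.15 0 -0.2 0 -0.06 -0.02" --pt "0 0.22 0.01 -0.3 0.005 -0.1 -0.03" --pt "0 0.33 0.017 -0.42 0.01 -0.13 -0.039" --pt "0 0.33 0.017 -0.42 0.01 -0.165 -0.039" --pt "0 0.33 0.017 -0.42 0.01 -0.165 -0.039" --pt "0 0.33 0.017 -0.42 0.01 -0.165 -0.039"

```text
clock: 8.57
tcp_pos: [0.623, -0.003, 0.2034]
orientation: [-3.13, 0.216, 0.001]
contact_force: [1.1, -0.2, -1.7]
grip_width: 0.0073
```

```bash
python3 - <<'E'
from h import *
print(r.get_obs()['joints'])
need([.621,-.004,.15],-10,-35)
E
```

```text
[ 0.17353603  0.45488473 -0.35690912  1.70489605  0.17710723  1.01377236
 -1.95251711]
t 8.5667 tcp [ 0.623  -0.003   0.2034] F [ 1.1 -0.2 -1.7] w 0.00727572455159032
shift [-0.0117  0.0097  0.3561] turn [ 0.0024 -0.1941  0.0117]
```

Now there is plenty of joint margin.

Call:
send_rows --pt "0 0 0 0 0 -0.03 0.005" --pt "0 0 0 0 0 -0.065 0.01" --pt "0 -0.01 0 0 0 -0.1 0.012" --pt "0 -0.01 0.01 0.08 0 -0.135 0.012" --pt "0 -0.01 0.01 0.16 0.002 -0.17 0.012" --pt "0 -0.01 0.01 0.25 0.002 -0.194 0.012" --pt "0 -0.01 0.01 0.36 0.002 -0.194 0.012" --pt "0 -0.01 0.01 0.36 0.002 -0.194 0.012" --pt "0 -0.01 0.01 0.36 0.002 -0.194 0.012"

```text
clock: 9.32
tcp_pos: [0.6182, -0.0031, 0.1451]
orientation: [-2.943, 0.256, 0.929]
contact_force: [-0.7, 0.2, -1.3]
grip_width: 0.0077
```

```bash
python3 - <<'E'
from h import *
print(r.get_obs()['joints'])
need([.621,-.004,.099],-10,-35)
E
```

```text
[ 0.144635    0.841077   -0.32099969  1.29753654  0.06288797  1.62190371
 -1.90657205]
t 9.3167 tcp [ 0.6182 -0.0031  0.1451] F [-0.7  0.2 -1.3] w 0.007711610309958062
shift [0.1923 0.0005 0.2409] turn [ 0.0023 -0.0001 -0.0005]
```

Call:
send_rows --pt "0 0.06 0 0.08 0 0 0" --pt "0 0.12 0 0.15 0 0 0" --pt "0 0.16 0 0.2 0 0 0" --pt "0 0.192 0 0.241 0 0 0" --pt "0 0.192 0 0.241 0 0 0" --pt "0 0.192 0 0.241 0 0 0"

```text
clock: 9.82
tcp_pos: [0.6212, -0.0044, 0.0988]
orientation: [-2.943, 0.256, 0.93]
contact_force: [-0.3, 0.2, 0.1]
grip_width: 0.0074
```

```bash
python3 - <<'E'
from h import *
need([.621,-.004,.095],-10,-35)
grab('side','s5')
i=cv2.imread('pics/s5.png')[130:270,200:350];cv2.imwrite('pics/c5.png',cv2.resize(i,None,fx=4,fy=4,interpolation=cv2.INTER_CUBIC))
E
```

```text
t 9.8167 tcp [ 0.6212 -0.0044  0.0988] F [-0.3  0.2  0.1] w 0.00744822680151004
shift [ 0.013  -0.0027  0.0221] turn [ 0.0024  0.0003 -0.0004]
```

View pics/c5.png

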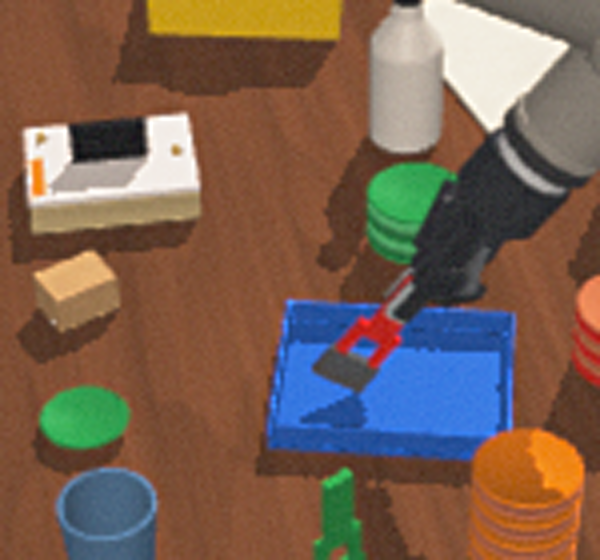

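Call:
send_rows --pt "0 0.013 0 0.022 0 0 0" --pt "0 0.013 0 0.022 0 0 0" --pt "0.3 0.013 0 0.022 0 0 0" --pt "0.5 0.013 0 0.022 0 0 0" --pt "0.6 0.013 0 0.022 0 0 0" --pt "0.6 0.013 0 0.022 0 0 0" --pt "0.6 0.013 0 0.022 0 0 0" --pt "0.6 0.013 0 0.022 0 0 0" --pt "0.6 0.013 0 0.022 0 0 0" --pt "0.6 0 0 -0.1 0 0 0" --pt "0.6 0 0 -0.25 0 0 0" --pt "0.6 0 0 -0.45 0 0 0" --pt "0.6 0 0 -0.65 0 0 0" --pt "0.6 0 0 -0.8 0 0 0" --pt "0.6 0 0 -0.8 0 0 0"

```text
clock: 11.12
tcp_pos: [0.6928, -0.0156, 0.2016]
orientation: [-2.945, 0.257, 0.917]
contact_force: [0.9, 0.0, 1.6]
grip_width: 0.0511
```

```bash
python3 - <<'E'
from h import *
need([.55,.16,.25],-2.8,0)
grab('side','s6')
i=cv2.imread('pics/s6.png')[130:270,200:350];cv2.imwrite('pics/c6.png',cv2.resize(i,None,fx=4,fy=4,interpolation=cv2.INTER_CUBIC))
E
```

```text
t 11.1167 tcp [ 0.6928 -0.0156  0.2016] F [0.9 0.  1.6] w 0.05113987091400399
shift [-1.1236 -0.9886  0.3759] turn [-0.0103  0.1919 -0.0386]
```

View pics/c6.png

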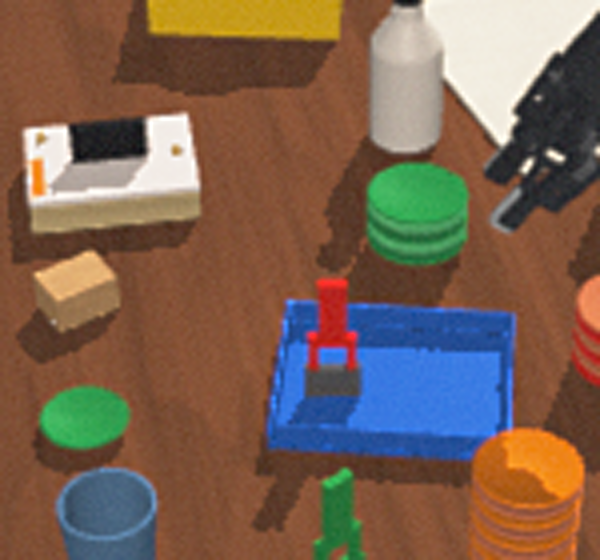

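Call:
send_rows --pt "0.6 0 0 -0.2 0 0.035 0" --pt "0.6 -0.1 -0.1 -0.3 0 0.07 -0.01" --pt "0.6 -0.25 -0.25 -0.2 0 0.105 -0.02" --pt "0.6 -0.4 -0.4 -0.1 0 0.14 -0.03" --pt "0.6 -0.6 -0.5 0 0 0.175 -0.038" --pt "0.6 -0.75 -0.65 0.1 -0.01 0.192 -0.038" --pt "0.6 -0.9 -0.8 0.2 -0.01 0.192 -0.038" --pt "0.6 -1 -0.95 0.3 -0.01 0.192 -0.038" --pt "0.6 -1 -0.95 0.3 -0.01 0.192 -0.038" --pt "0.6 -1 -0.95 0.3 -0.01 0.192 -0.038"

```text
clock: 12.0
tcp_pos: [0.565, 0.1523, 0.245]
orientation: [3.14, -0.071, -0.014]
contact_force: [0.9, -1.8, -0.0]
grip_width: 0.0512
```

```bash
python3 - <<'E'
from h import *
need([.4262,.312,.25],-2.8,0);print(r.get_obs()['joints'])
g=grab('top','t7')
h=cv2.cvtColor(g['pixels'],cv2.COLOR_RGB2HSV);m=((h[...,0]<6)|(h[...,0]>174))&(h[...,1]>190)&(h[...,2]>110)
ys,xs=np.nonzero(m[140:245,225:312]);print(len(xs),xs.min()+225,xs.max()+225,ys.min()+140,ys.max()+140)
i=cv2.imread('pics/t7.png')[130:290,100:310];cv2.imwrite('pics/c7.png',cv2.resize(i,None,fx=3.5,fy=3.5,interpolation=cv2.INTER_CUBIC))
E
```

```text
t 12.0 tcp [0.565  0.1523 0.245 ] F [ 0.9 -1.8 -0. ] w 0.05116601069174716
shift [-0.9726 -1.0217 -0.026 ] turn [0.0004 0.0029 0.0012]
[-0.03024135  0.36631115 -0.43135191  1.74348833  0.16722839  1.0772429
 -2.13311157]
3 264 265 203 215
```

View pics/c7.png

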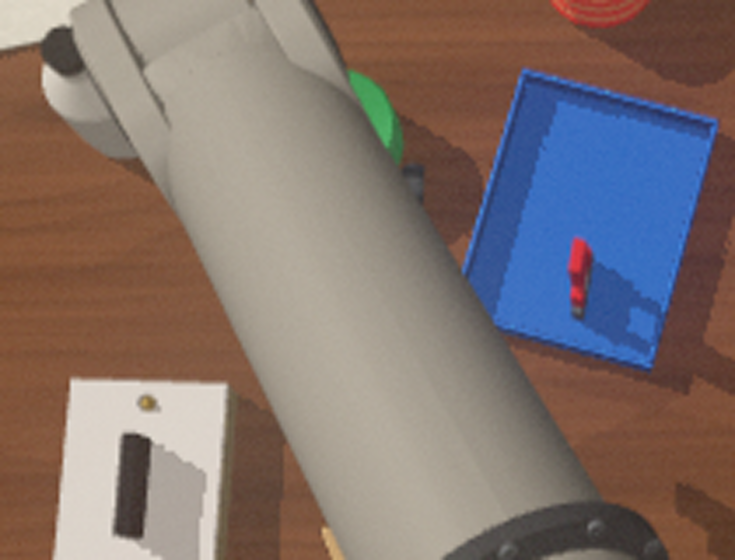

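Call:
send_rows --pt "0.6 -0.18 -0.19 0 0 0 0" --pt "0.6 -0.36 -0.38 0 0 0 0" --pt "0.6 -0.54 -0.57 0 0 0 0" --pt "0.6 -0.72 -0.76 0 0 0 0" --pt "0.6 -0.9 -0.94 0 0 0 0" --pt "0.6 -0.97 -1 0 0 0.003 0.001" --pt "0.6 -0.97 -1 0 0 0.003 0.001"

```text
clock: 12.63
tcp_pos: [0.427, 0.3101, 0.2464]
orientation: [-3.141, 0.076, -0.002]
contact_force: [-0.0, -0.2, -0.5]
grip_width: 0.0511
```

Call:
send_rows --pt "0.6 0 -0.02 0.2 0 0 0" --pt "0.6 0 -0.02 0.4 0 0 0" --pt "0.6 0 -0.02 0.6 0 0 0" --pt "0.6 0 -0.02 0.8 0 0 0" --pt "0.6 0 -0.02 0.8 0 0 0" --pt "0.6 0 -0.02 0.8 0 0 0"

```text
clock: 13.13
tcp_pos: [0.4304, 0.3083, 0.1254]
orientation: [3.137, -0.087, -0.002]
contact_force: [0.8, -0.6, 0.6]
grip_width: 0.0509
```

```bash
python3 - <<'E'
from h import *
need([.4262,.3125,.057],-2.8,0);print(r.get_obs()['joints'])
E
```

```text
t 13.1333 tcp [0.4304 0.3083 0.1254] F [ 0.8 -0.6  0.6] w 0.050929468631668945
shift [-0.0291 -0.0279  0.4556] turn [ 0.0011  0.0003 -0.0021]
[-0.34703717  0.43376639 -0.48706206  1.97860086  0.28079243  0.79782862
 -2.62081727]
```

Call:
send_rows --pt "0.6 -0.028 -0.027 0.1 0 0 0" --pt "0.6 -0.028 -0.027 0.15 0 0 0" --pt "0.6 -0.028 -0.027 0.2 0 0 0" --pt "0.6 -0.028 -0.027 0.2 0 0 0" --pt "0.6 -0.028 -0.027 0.2 0 0 0" --pt "0.6 -0.028 -0.027 0.2 0 0 0"

```text
clock: 13.63
tcp_pos: [0.4266, 0.3149, 0.0975]
orientation: [3.14, -0.084, 0.005]
contact_force: [0.1, 0.3, 0.5]
grip_width: 0.0515
```

```bash
python3 - <<'E'
from h import *
need([.4262,.3125,.057],-2.8,0)
E
```

```text
t 13.6333 tcp [0.4266 0.3149 0.0975] F [0.1 0.3 0.5] w 0.05152685405478217
shift [-0.0028  0.0164  0.27  ] turn [-0.     -0.001  -0.0014]
```

Call:
send_rows --pt "0.6 -0.003 0.016 0.1 0 0 0" --pt "0.6 -0.003 0.016 0.2 0 0 0" --pt "0.6 -0.003 0.016 0.27 0 0 0" --pt "0.6 -0.003 0.016 0.27 0 0 0" --pt "0.6 -0.003 0.016 0.27 0 0 0" --pt "0.3 -0.003 0.016 0.27 0 0 0" --pt "0 -0.003 0.016 0.27 0 0 0" --pt "0 -0.003 0.016 0.27 0 0 0" --pt "0 -0.003 0.016 0.27 0 0 0" --pt "0 -0.003 0.016 0.27 0 0 0" --pt "0 -0.003 0.016 0.27 0 0 0" --pt "0 -0.003 0.016 0.27 0 0 0" --pt "0 -0.003 0.016 0.27 0 0 0" --pt "0 -0.003 0.016 0.27 0 0 0" --squeeze 80

```text
clock: 14.8
tcp_pos: [0.426, 0.3132, 0.0572]
orientation: [-3.14, 0.083, -0.005]
contact_force: [-1.4, 0.2, 6.1]
grip_width: 0.0111
```

```bash
python3 - <<'E'
from h import *
need([.4262,.3125,.057],-2.8,0)
E
```

```text
t 14.8 tcp [0.426  0.3132 0.0572] F [-1.4  0.2  6.1] w 0.01107597007373108
shift [0.0015 0.0047 0.0014] turn [-0.0002 -0.0011 -0.0013]
```

Call:
send_rows --pt "0 0 0 -0.03 0 0 0" --pt "0 0 0 -0.06 0 0 0" --pt "0 0 0 -0.09 0 0 0" --pt "0 0 0 -0.12 0 0 0" --pt "0 0 0 -0.16 0 0 0" --pt "0 0 0 -0.2 0 0 0" --pt "0 0 0 -0.2 0 0 0" --pt "0 0 0 -0.2 0 0 0"

```text
clock: 15.47
tcp_pos: [0.4257, 0.3126, 0.0867]
orientation: [3.14, -0.083, 0.005]
contact_force: [-1.1, 0.2, -3.6]
grip_width: 0.0109
```

```bash
python3 - <<'E'
from h import *
need([.4262,.3125,.26],-2.8,0)
T=grab('top','t8');S=grab('side','s8')
# cover corners/orange later
i=cv2.imread('pics/s8.png')[130:230,160:290];cv2.imwrite('pics/c8.png',cv2.resize(i,None,fx=3,fy=3,interpolation=cv2.INTER_CUBIC))
E
```

```text
t 15.4667 tcp [0.4257 0.3126 0.0867] F [-1.1  0.2 -3.6] w 0.010875762926620382
shift [ 6.5000e-03  5.0000e-04 -1.1553e+00] turn [-0.     -0.0009 -0.0014]
```

Call:
send_rows --pt "0 0 0 -0.15 0 0 0" --pt "0 0 0 -0.35 0 0 0" --pt "0 0 0 -0.55 0 0 0" --pt "0 0 0 -0.75 0 0 0" --pt "0 0 0 -0.95 0 0 0" --pt "0 0 0 -1 0 0 0" --pt "0 0 0 -1 0 0 0"

```text
clock: 16.15
tcp_pos: [0.4261, 0.3135, 0.2382]
orientation: [-3.139, 0.083, -0.009]
contact_force: [0.7, -0.6, -4.9]
grip_width: 0.0106
```

Call:
send_rows --pt "0 0.02 0.1 -0.1 0 0 0" --pt "0 0.05 0.25 -0.15 0 0 0" --pt "0 0.1 0.45 -0.15 0 0 0" --pt "0 0.15 0.65 -0.15 0 0 0" --pt "0 0.17 0.85 -0.15 0 0 0" --pt "0 0.17 0.85 -0.15 0 0 0"

```text
clock: 16.65
tcp_pos: [0.4434, 0.1761, 0.2557]
orientation: [3.133, -0.096, -0.004]
contact_force: [-0.5, -1.7, -3.6]
grip_width: 0.0107
```

Call:
send_rows --pt "0 0.02 0.2 0 0 0 0" --pt "0 0.05 0.4 0 0 0 0" --pt "0 0.1 0.6 0 0 0 0" --pt "0 0.13 0.85 0 0 0 0" --pt "0 0.13 0.85 0 0 0 0"

```text
clock: 17.07
tcp_pos: [0.4556, 0.0473, 0.2562]
orientation: [3.135, -0.098, -0.004]
contact_force: [-1.2, -0.0, -3.5]
grip_width: 0.0105
```

Call:
send_rows --pt "0 0.02 0.2 0 0 0 0" --pt "0 0.05 0.4 0 0 0 0" --pt "0 0.1 0.6 0 0 0 0" --pt "0 0.13 0.85 0 0 0 0" --pt "0 0.13 0.85 0 0 0 0"

```text
clock: 17.48
tcp_pos: [0.468, -0.0806, 0.2567]
orientation: [3.136, -0.098, -0.003]
contact_force: [0.1, -1.2, -3.0]
grip_width: 0.0109
```

```bash
python3 - <<'E'
from h import *
need([.4867,-.3252,.26],2.35,0);print(r.get_obs()['joints'])
E
```

```text
t 17.4833 tcp [ 0.468  -0.0806  0.2567] F [ 0.1 -1.2 -3. ] w 0.010923616961524572
shift [ 0.2266  1.6196 -0.0156] turn [ 0.0013  0.0006 -0.033 ]
[ 0.27822821  0.14635839 -0.26577657  1.98548899  0.05002823  1.01725833
 -1.64462874]
```

Call:
send_rows --pt "0 0.02 0.2 0 0 0 -0.01" --pt "0 0.05 0.4 0 0 0 -0.02" --pt "0 0.1 0.6 0 0 0 -0.033" --pt "0 0.12 0.8 0 0 0 -0.033" --pt "0 0.12 0.8 0 0 0 -0.033" --pt "0 0.12 0.8 0 0 0 -0.033"

```text
clock: 17.98
tcp_pos: [0.4796, -0.195, 0.2568]
orientation: [3.141, 0.073, -0.003]
contact_force: [0.7, 0.5, -4.6]
grip_width: 0.0105
```

Call:
send_rows --pt "0 0.02 0.2 0 0 0 0" --pt "0 0.05 0.4 0 0 0 0" --pt "0 0.05 0.6 0 0 0 0" --pt "0 0.05 0.7 0 0 0 0" --pt "0 0.05 0.75 0 0 0 0" --pt "0 0.05 0.75 0 0 0 0" --pt "0 0.05 0.75 0 0 0 0" --pt "0 0.05 0.75 0 0 0 0"

```text
clock: 18.65
tcp_pos: [0.4944, -0.303, 0.2589]
orientation: [-3.14, -0.084, -0.002]
contact_force: [0.3, 0.5, -2.6]
grip_width: 0.0108
```

```bash
python3 - <<'E'
from h import *
need([.4867,-.3252,.15],2.35,0)
E
```

```text
t 18.65 tcp [ 0.4944 -0.303   0.2589] F [ 0.3  0.5 -2.6] w 0.010768604402293897
shift [-0.0602  0.1454  0.7255] turn [-0.0002 -0.0005  0.004 ]
```

Call:
send_rows --pt "0 -0.03 0.07 0.1 0 0 0.004" --pt "0 -0.06 0.145 0.2 0 0 0.004" --pt "0 -0.06 0.145 0.35 0 0 0.004" --pt "0 -0.06 0.145 0.5 0 0 0.004" --pt "0 -0.06 0.145 0.6 0 0 0.004" --pt "0 -0.06 0.145 0.7 0 0 0.004" --pt "0 -0.06 0.145 0.7 0 0 0.004" --pt "0 -0.06 0.145 0.7 0 0 0.004" --pt "0 -0.06 0.145 0.7 0 0 0.004"

```text
clock: 19.4
tcp_pos: [0.4873, -0.3272, 0.1554]
orientation: [3.14, 0.062, 0.005]
contact_force: [1.2, 1.1, -3.1]
grip_width: 0.0104
```

```bash
python3 - <<'E'
from h import *
need([.4867,-.3252,.125],2.35,0)
T=grab('top','t9');S=grab('side','s9')
f=lambda i,x,y:cv2.resize(i[y:y+100,x:x+100],None,fx=4,fy=4,interpolation=cv2.INTER_CUBIC)
cv2.imwrite('pics/c9.png',np.hstack([f(cv2.imread('pics/s9.png'),230,245),f(cv2.imread('pics/t9.png'),355,190)]))
E
```

```text
t 19.4 tcp [ 0.4873 -0.3272  0.1554] F [ 1.2  1.1 -3.1] w 0.010366993949434156
shift [-0.0041 -0.0135  0.2023] turn [ 0.0004 -0.0011 -0.0005]
```

View pics/c9.png

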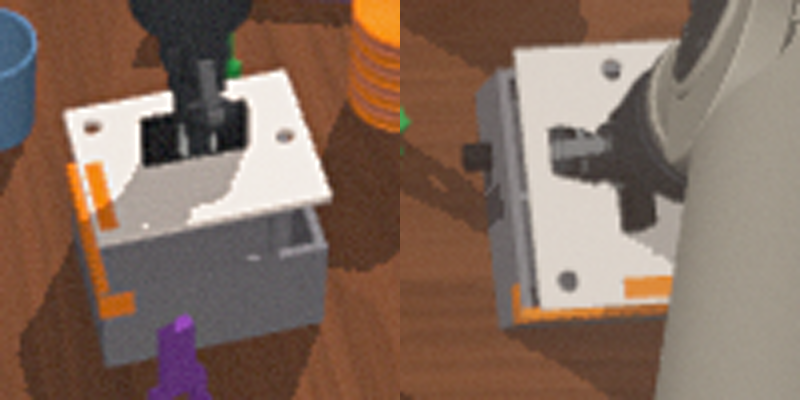

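The cover hovers level over the box, orange over orange. Its holes are at side crop (93,127), (285,135) and top crop (568,281), (611,69). I'll compare them with the pins.

```bash
python3 - <<'E'
from h import *
T,S=load('t9'),load('s9');P=[(-.06,.038),(.06,0)]
s=lambda p:((p[0]+.5)/4-.5+230,(p[1]+.5)/4-.5+245);t=lambda p:((p[0]-400+.5)/4-.5+355,(p[1]+.5)/4-.5+190)
sp=[(93,127),(285,135)];tp=[(568,281),(611,69)]
for n,q in(('side',[plane(S,s(p),.134) for p in sp]),('top',[plane(T,t(p),.134) for p in tp]),('tri',[tri(T,t(a),S,s(b))[0] for a,b in zip(tp,sp)])):
    c,th,e=fit2(P,q);print(n,np.round(q,4).tolist(),c.round(4),np.degrees(th).round(2),e)
E
```

```text
side [[0.4274, -0.2915, 0.134], [0.5482, -0.3238, 0.134]] [ 0.4886 -0.3266] 2.6 [0.4 0.4]
top [[0.4268, -0.2909, 0.134], [0.5485, -0.3238, 0.134]] [ 0.4884 -0.3263] 2.4 [0.1 0.1]
tri [[0.4272, -0.291, 0.1334], [0.5483, -0.3238, 0.134]] [ 0.4885 -0.3264] 2.41 [0.2 0.2]
```

Call:
send_rows --pt "0 -0.004 -0.0125 0.05 0 0 0" --pt "0 -0.004 -0.0125 0.1 0 0 0" --pt "0 -0.004 -0.0125 0.15 0 0 0" --pt "0 -0.004 -0.0125 0.18 0 0 0" --pt "0 -0.004 -0.0125 0.18 0 0 0" --pt "0 -0.004 -0.0125 0.18 0 0 0" --pt "0 -0.004 -0.0125 0.18 0 0 0"

```text
clock: 20.08
tcp_pos: [0.486, -0.3261, 0.1273]
orientation: [3.14, 0.06, 0.004]
contact_force: [-0.1, -0.1, -2.8]
grip_width: 0.0103
```

```bash
python3 - <<'E'
from h import *
need([.4868,-.3254,.107],2.4,0)
E
```

```text
t 20.0833 tcp [ 0.486  -0.3261  0.1273] F [-0.1 -0.1 -2.8] w 0.010298163777006002
shift [ 0.0054 -0.0045  0.1355] turn [ 0.0003 -0.0007 -0.0012]
```

Correct slightly (0.7 mm), then descend gently around the pin tips.

Call:
send_rows --pt "0 0.005 -0.0045 0.02 0 0 -0.001" --pt "0 0.005 -0.0045 0.03 0 0 -0.001" --pt "0 0.005 -0.0045 0.04 0 0 -0.001" --pt "0 0.005 -0.0045 0.05 0 0 -0.001" --pt "0 0.005 -0.0045 0.06 0 0 -0.001" --pt "0 0.005 -0.0045 0.07 0 0 -0.001" --pt "0 0.005 -0.0045 0.07 0 0 -0.001" --pt "0 0.005 -0.0045 0.07 0 0 -0.001"

```text
clock: 20.75
tcp_pos: [0.4865, -0.3253, 0.1167]
orientation: [3.14, 0.065, 0.003]
contact_force: [0.7, 0.3, -3.1]
grip_width: 0.0104
```

Call:
send_rows --pt "0 0 0 0.01 0 0 0" --pt "0 0 0 0.02 0 0 0" --pt "0 0 0 0.03 0 0 0" --pt "0 0 0 0.04 0 0 0" --pt "0 0 0 0.05 0 0 0" --pt "0 0 0 0.056 0 0 0" --pt "0 0 0 0.056 0 0 0" --pt "0 0 0 0.056 0 0 0"

```text
clock: 21.42
tcp_pos: [0.4865, -0.3253, 0.1083]
orientation: [3.14, 0.065, 0.003]
contact_force: [0.4, -0.0, -3.9]
grip_width: 0.0106
```

Call:
send_rows --pt "0 0 0 0.003 0 0 0" --pt "0 0 0 0.006 0 0 0" --pt "0 0 0 0.008 0 0 0" --pt "0 0 0 0.008 0 0 0" --pt "0 0 0 0.008 0 0 0"

```text
clock: 21.83
tcp_pos: [0.4866, -0.3253, 0.1073]
orientation: [3.14, 0.065, 0.003]
contact_force: [-0.7, -0.8, -2.7]
grip_width: 0.0108
```

Call:
send_rows --pt "0 0 0 0.003 0 0 0" --pt "0 0 0 0.006 0 0 0" --pt "0 0 0 0.006 0 0 0" --pt "0 0 0 0.006 0 0 0"

```text
clock: 22.17
tcp_pos: [0.4866, -0.3254, 0.1072]
orientation: [3.14, 0.065, 0.004]
contact_force: [-4.1, 2.1, 6.4]
grip_width: 0.0104
```

Contact: the vertical force went from -3 to +6 N at TCP height 107 mm, which is the seated height. Release and rise.

Call:
send_rows --pt "0.1 0 0 0 0 0 0" --pt "0.2 0 0 0 0 0 0" --pt "0.4 0 0 0 0 0 0" --pt "0.5 0 0 0 0 0 0" --pt "0.5 0 0 0 0 0 0" --pt "0.5 0 0 0 0 0 0" --pt "0.5 0 0 -0.05 0 0 0" --pt "0.5 0 0 -0.15 0 0 0" --pt "0.5 0 0 -0.3 0 0 0" --pt "0.5 0 0 -0.5 0 0 0" --pt "0.5 0 0 -0.75 0 0 0" --pt "0.5 0 0 -1 0 0 0" --pt "0.5 0 0 -1 0 0 0"

```text
clock: 23.25
tcp_pos: [0.4898, -0.3272, 0.265]
orientation: [3.133, 0.064, 0.021]
contact_force: [1.2, -1.0, -0.4]
grip_width: 0.0429
```

Call:
send_rows --pt "0.5 -0.1 0.2 0 0 0 0" --pt "0.5 -0.2 0.4 0 0 0 0" --pt "0.5 -0.3 0.6 0 0 0 0" --pt "0.5 -0.4 0.8 0 0 0 0" --pt "0.5 -0.5 1 0 0 0 0" --pt "0.5 -0.5 1 0 0 0 0" --pt "0.5 -0.5 1 0 0 0 0"

```text
clock: 23.83
tcp_pos: [0.4155, -0.4805, 0.2563]
orientation: [3.14, 0.057, 0.002]
contact_force: [0.3, 0.6, -0.1]
grip_width: 0.0425
```

```bash
python3 - <<'E'
from h import *
T=grab('top','t10');S=grab('side','s10');need([.4,-.45,.26],2,0)
f=lambda i,x,y:cv2.resize(i[y:y+100,x:x+100],None,fx=4,fy=4,interpolation=cv2.INTER_CUBIC)
a=np.hstack([f(cv2.imread('pics/s10.png'),230,245),f(cv2.imread('pics/t10.png'),355,190)])
b=cv2.resize(np.hstack([cv2.imread('pics/s10.png')[130:270],cv2.imread('pics/t10.png')[130:270]]),(800,100))
b=np.hstack([cv2.resize(cv2.imread('pics/s10.png')[130:270,150:430],(400,200)),cv2.resize(cv2.imread('pics/t10.png')[100:310,60:480],(400,200))])
cv2.imwrite('pics/c10.png',np.vstack([a,b]))
E
```

```text
t 23.9333 tcp [ 0.4181 -0.4773  0.2563] F [0.6 0.6 0.3] w 0.04290774944138693
shift [-0.1127 -0.1871 -0.0252] turn [ 0.     -0.0008  0.0023]
```

View pics/c10.png

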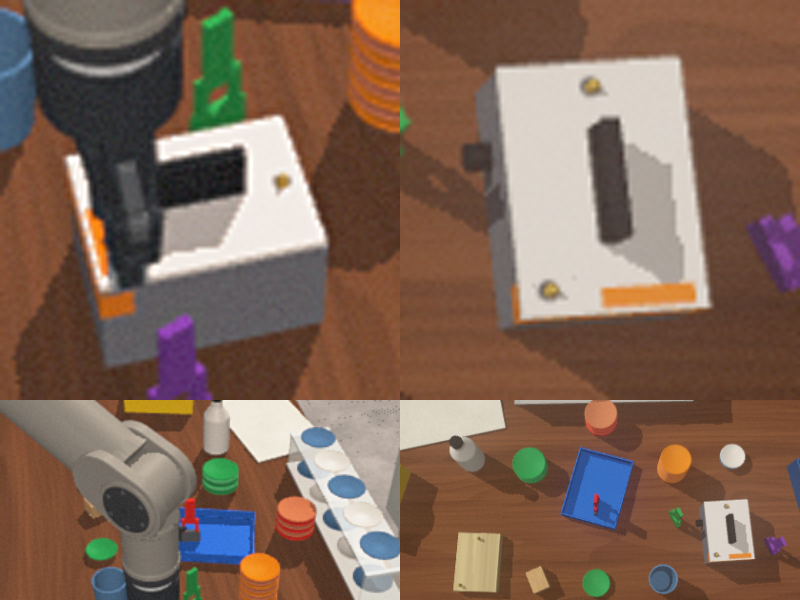

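The cover lies flush with both pins through its holes, orange to orange. The tag is in the tray, the cradle is empty and the bystanders look unmoved. Handing in.

```bash
python3 - <<'E'
from h import *
a,b=load('top0')['pixels'].astype(int),load('t10')['pixels'].astype(int)
m=(abs(a-b).max(2)>60).astype(np.uint8);n,l,s,c=cv2.connectedComponentsWithStats(m)
print([(s[i].tolist()) for i in range(1,n) if s[i,4]>15])
P=[plane(load('t10'),((x-400+.5)/4-.5+355,(y+.5)/4-.5+190),.086) for x,y in[(496,67),(681,57),(710,306),(518,319)]]
print(fit2([(.075,.055),(.075,-.055),(-.075,-.055),(-.075,.055)],P))
print(r.hand_in())
E
```

```text
[[263, 198, 7, 24, 123], [379, 204, 54, 66, 2382], [525, 223, 35, 79, 1487], [548, 223, 10, 3, 17], [114, 238, 51, 64, 2098], [492, 251, 13, 5, 51], [493, 255, 45, 16, 185], [499, 297, 61, 104, 2968], [541, 324, 19, 39, 554], [493, 361, 25, 18, 134], [474, 385, 12, 4, 21], [468, 389, 9, 9, 40], [459, 389, 89, 31, 1559], [516, 391, 11, 3, 19], [553, 409, 7, 9, 28]]
(array([ 0.48758746, -0.32477454]), np.float64(0.03416146041277433), array([0.5, 1. , 1.4, 1.9]))
the job is handed in; nothing more can be done
None
```

The job is handed in, at about 24 s on the robot's clock. The red tag is off the hook and in the blue tray, and the white cover is on the box's two pins, orange end to orange end.

**Cover:** In the last pictures both pins show through its holes. Its centre measures (0.4876, -0.3248), within about 1 mm of the box's measured centre. It touched down at the expected seated height, with the tool's vertical force going from about -3 N to +6 N. I did not measure directly that it lies flat; that rests on this height, the contact and how it looks. The corner fit puts it at 1.96° against the box's roughly 2.35°, which is within the scatter of my measurements.

**Tag:** It was meant to lie down but stood itself upright on its heavy foot when I let go. I left it standing inside the tray, where it stayed through to the last picture.

**Joint limits:** My first lean over the tray put joint 6 at 0.1699, against its limit of 0.17, and joint 7 just inside its limit. I backed off at once and leaned the tag the other way. If the limit is taken to the last digit, that one reading is just past it.

**Bystanders:** The before-and-after top pictures differ only at the tray's tag, the box, the cradle and the right-hand edge, where I took the changes to be the arm and its shadow without checking. Nothing else in that view changed. The gripper ended open and clear of everything.

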